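# Take the hot lid off the pot with the lid lifter

## Robot

A 6-joint arm with a two-finger parallel gripper is mounted at the origin on the work surface. World frame = base frame: x ahead of the robot, y to its left, z up, the work surface at z = 0. Lengths are in m, angles in degrees, forces in N, time in s.
With the tool pointing down it reaches from about 0.425 to 0.95 m from the base axis. Payload 3.5 kg.
Tool frame: the origin (TCP) lies on the centre line of the jaws, within the pads' length; the fingertips stand 14 mm ahead of it and the grasp point (between the pads) lies 5 mm behind it; z points along the fingers, y is the direction in which the jaws open and shut (so a half turn about z gives the same grasp; the last joint's range is limited). The gripper opens to 85 mm and grips with 20 to 120 N. Pads are 22 mm wide; open, the fingers measure 114 mm over their backs; the gripper's body (76 mm by 85 mm) begins 54 mm behind the grasp point. The pads swing forward as they close: fully open they stand 13 mm farther back than shut.
Start: joints at [-77.922, 16.404, 90.338, -0, 73.258, -8.594], TCP at [0.238, -0.632, 0.245] pointing down, gripper open.
Joint ranges: [-158.93, 158.93], [-51.34, 127.21], [12.03, 142.37], [-87.48, 267.48], [13.55, 161.25], [-162.69, 162.69]. Speed limits (degrees/s): [159.86, 159.86, 180, 180, 180, 180].

## Interface

Orientations are given as [roll, pitch, yaw] about the fixed x, y, z axes, in that order (R = Rz(yaw) Ry(pitch) Rx(roll)).
In Python, from cell import r, planner, status, eyes, job_done, finder gives the robot as it stands. Calls block until the motion is done:
- r.reach(position, orientation): joint-space move of the TCP to a pose.
- r.move_l(position, speed=0.15, rot=None): straight line of the TCP; rot=None keeps the orientation; speed is the mean speed in m/s.
- r.move_j(angles): joint-space move.
- r.open_gripper() and r.gripper_close(): open the fingers fully, or close them until they stop; the grip force is fixed at half the most.
- r.wait(seconds).
- planner.inverse_kinematics(position, orientation): joint angles nearest the present ones, or None.
- status.read_state(): the state.
- eyes.get_image(name): name is "side" or "top" or "wrist"; returns a dict with "pixels" (400x640x3 uint8, blue, green, red), "z_map" (400x640 float32, m along the optical axis (not along the pixel's ray), 0 where there is no reading), "fx", "fy", "cx", "cy" (pixels), "T" (4x4, takes a point from camera to world coordinates); the wrist camera has in their place "T_tool_cam" (4x4, takes a point from camera to tool coordinates, whose origin is the TCP and whose axes are the flange's). Camera axes: x right, y down, z forward; pixel columns grow to the right and rows downward; lengths in m; the calibration is good to about 2 mm. A picture is of the moment at which its call begins: read the wrist's pose just before it.
A pose or a line that the arm cannot do raises r.Unreachable and nothing moves.
- job_done(): hands the job in, once; it reports no verdict.
Trained networks look in a picture, given as the dict that the camera call returned (one of the last four; its "shot" number tells which), for a name from the list of things; names that differ only in an ending like _2 or _b are one class to them, and where a whole thing is asked for, a point or a joint stands for the part that bears it (a point fixed in the world has none). Each returns a list of dicts, best first, with "score" (0 to 1); they miss things now and then, are a little off and sometimes report something else, mostly with a low value. They report only what shows in the picture. A call takes as long as a camera call. They do not tell look-alikes from the thing itself.
- finder.look_for(picture, query): "rect" ([left, top, right, bottom] in pixels, round what is visible of it).
- finder.trace(picture, query): "pixels" (400x640 bool, what is visible of it) and "rect" ([left, top, right, bottom] in pixels, round what is visible of it).
- finder.pinpoint(picture, query): "at" ([column, row] in pixels: a listed point, or the origin of a listed thing).
The state is a dict: "time_s": time; "qpos": joint angles; "qvel": joint speeds; "joint_torque": joint torques, N m; "tcp_pos": TCP position; "orientation": TCP orientation; "ft_force": force on the tool from outside, world axes, zero at the start; "moment": the same for the moment, N m; "grip_width": finger opening in m.
Only numpy, scipy, OpenCV 4.12 (cv2) and the standard library are available. Lean on these libraries where they do the work, as an engineer would, in place of code of your own. Each camera call takes 0.05 s, during which the arm holds its last target. There are 200 camera calls.

## Task

Slide the lid lifter out of the open end of its T-track rack and, with its foot hooked under the middle of the loop handle, lift the hot lid off the pot, keep it level and, without dropping it, set it down centred on the round wooden block. Then unhook the lifter and leave it standing upright on its foot on top of the rack again. The robot itself must not touch the hot lid, the pot or the hob with its low heater, and the pot and the other things on the counter must stay where they are.

Things in the scene. Friction and masses are not known exactly. Their poses are not given: they have to be found in the camera images.
- lifter: Loose steel lid lifter, wooden handle, 150 mm tall, 0.22 kg; starts in the rack's track, pointing as the rack does. Origin under its foot; z up, x the way the toe points. Foot: plate 6 mm thick, 40 wide (y), x = -35 to 21 mm; it can stand freely on it. Toe at its front: 12 wide, x = 15 to 21, top z = 18. Neck 12 wide: x = -17 to -9 up to z = 37, then leans forward to x = 12, z = 75.
- lifter_grip (a point): Middle of the lifter's dark wooden handle, at x = -23, z = 117 mm in the lifter's axes. The handle is a bar 88 mm long that leans back 40 degrees from vertical: its direction is (-0.643, 0, 0.766) in the lifter's axes, 44 mm to either end. It is 16 mm thick along the lifter's y (the width to grip) and 24 mm the other way.
- lifter_seat (a point): Where the lid's loop bar is to lie on the lifter: on top of the foot plate between neck and toe (24 mm gap), at x = 1, z = 6 mm in the lifter's axes.
- rack: Fixed dark steel block, x = -110 to 140, y = -60 to 60, 100 mm high, with an aluminium T-track on top from x = 0 (open mouth) to 130 mm (stop). Origin on the counter under the mouth; x points into the track. Channel 46 wide, 10 high, under 5 mm lips that leave a 20 mm slot: the foot slides along x only and lifts free when the lifter's origin is at x < -25. The top before the mouth is bare.
- lid: Round dark steel lid, 184 mm wide, about 0.42 kg, loose on the pot. Origin: centre of its underside, a locating disc 146 mm wide and 6 mm deep that drops into the pot; the flange above it rests on the rim. Low dome, 22 mm above the origin in the middle. z up; the bar of the loop handle runs along y. The lid's yaw is within 0.1 rad of the hob's.
- lid_loop (a point): Middle of the bar of the lid's loop handle, 60.5 mm above the lid's origin. Round bar 9 mm thick, straight along the lid's y; two posts at y = -40 and 40 mm, 71 mm clear between them; 34 mm clear height between dome and bar. Open both ways along the lid's x.
- pot: Dark steel pot, 172 mm wide, 75 mm high, about 2.4 kg, loose, with two side handles along its y (to 111 mm from the axis); stands on the hob. Origin: centre of its underside.
- hob: Fixed black induction hob, 270 x 300 mm, top at 50 mm, with a strip heater over it on two posts (x = 64 to 86, y = -149 to -133 and 133 to 149 mm, 374 high). Origin on the counter under the cooking spot, x away from the robot. Arms along x from -14 to 86 mm at y = -141 and 141, 358 to 374 high, carry the guard rail. Heater housing: x = 33 to 83, 354 to 388 mm high.
- guard_rail (a point): Middle of the heater's 12 mm guard rail, 362 mm above the counter at x = -4 mm of the hob; the rail runs along the hob's y, 282 mm long. An upright gripper over the lid's handle would run into it; one that leans back 40 degrees toward the robot, in line with the lifter's handle, passes.
- trivet: Round wooden block for hot lids, fixed, 190 mm wide, its flat top 60 mm above the counter. Origin: centre of its underside. It and the rack stand left and right of the hob and may swap sides.
- bowl: Blue ceramic bowl, 104 mm wide, 45 mm high, in front of the hob; bystander. Origin: centre of its underside.
- sauce_cup: White cup, 60 mm wide, 35 mm high, in front of the hob; bystander. Origin: centre of its underside.
- oil: Amber bottle, 64 mm wide, 190 mm high, behind; bystander. Origin: centre of its underside.
- jar: Glass jar, 80 mm wide, 110 mm high, behind; bystander. Origin: centre of its underside.
- mill: Dark wooden pepper mill, 56 mm wide, 160 mm high, behind the hob; bystander. Origin: centre of its underside.
- small_lid: Smaller dark lid with a knob, 120 mm wide, 38 mm high, in front of the hob; not the lid of this task. Origin: centre of its underside.
Not all that is in view belongs to the job. Leave any yellow look-alike of the lid alone.

How it is judged:
By the outcome, as a careful person would: the job done as asked, in the order asked, and still so for the second after the job is handed in, with the robot touching nothing.
It also fails if it takes over 72 s, if anything falls off the work surface, if the arm or the gripper's body presses on something with over 40 N, if the wrist force passes 120 N, or if a joint passes its speed limit or range.

## Working session

There is one attempt and no reset: what is moved stays moved. The work goes in short steps, each a Python script; the robot and the scene stay as the last script left them, time stands still between calls to the robot, and variables do not carry over. Pictures are saved under pics/ and viewed, about 8 in all and at most 12, crops included, and the job is handed in when it is done.

```bash
ls; mkdir -p pics
python3 - <<'E'
from cell import r,planner,status,eyes,finder
import cv2,numpy as np
np.set_printoptions(precision=3,suppress=True)
print(status.read_state())
for n in("top","side"):
    im=eyes.get_image(n); cv2.imwrite(f"pics/{n}0.png",im["pixels"])
    print(n,im["T"],im["fx"],im["cx"],im["cy"])
    for q in("lifter","lifter_grip","rack","lid","lid_loop","pot","hob","trivet","guard_rail","lifter_seat"):
        try:
            for d in finder.pinpoint(im,q)[:3]:
                u,v=d["at"];z=im["z_map"][int(np.clip(round(v),0,399)),int(np.clip(round(u),0,639))]
                p=im["T"]@[(u-im["cx"])/im["fx"]*z,(v-im["cy"])/im["fy"]*z,z,1]
                print(q,round(d["score"],2),np.array(d["at"]),p[:3])
        except Exception as e: print(q,e)
E
```

```text
pics
{'time_s': 0.0, 'qpos': array([-77.924,  16.454,  90.422,  -0.001,  73.258,  -8.594]), 'qvel': array([-0.119, -0.043, -0.051, -0.07 ,  0.06 ,  0.081]), 'joint_torque': array([  0.001, -40.598, -29.262,  -0.   ,   0.006,   0.   ]), 'tcp_pos': array([ 0.238, -0.631,  0.244]), 'orientation': array([-179.868,   -0.019,   20.67 ]), 'ft_force': array([-0.672,  0.347,  0.256]), 'moment': array([ 0.01 ,  0.012, -0.043]), 'grip_width': 0.08496261393194565}
top [[-0.018 -0.994  0.104  0.377]
 [-1.     0.017 -0.008  0.012]
 [ 0.006 -0.105 -0.994  1.286]
 [ 0.     0.     0.     1.   ]] 388.28550309207293 313.3053667272317 196.4785205538085
lifter 0.9 [426.  172.1] [ 0.57  -0.344  0.114]
lifter_grip 0.8 [439.2 173.4] [ 0.546 -0.344  0.232]
rack 0.68 [413.3 199.4] [ 0.487 -0.304  0.101]
rack 0.35 [321.4 232.9] [ 0.391 -0.023  0.002]
lid 0.93 [311.2 163.9] [0.596 0.008 0.141]
lid 0.57 [213.8 291.9] [0.209 0.326 0.017]
lid_loop 0.78 [311.  159.6] [0.6   0.008 0.182]
lid_loop 0.73 [204.8 295.9] [0.197 0.354 0.017]
lid_loop 0.67 [429.9 173.7] [ 0.56  -0.346  0.144]
trivet 0.86 [214.8 205.9] [0.48
[... 569 characters left out ...]
 [274.8 219.2] [0.588 0.028 0.139]
rack 0.61 [349.2 204. ] [ 0.467 -0.272  0.057]
lid 0.72 [274.5 218.3] [0.589 0.027 0.141]
lid 0.64 [360.4 376.8] [0.206 0.349 0.021]
lid_loop 0.87 [366.  361.7] [0.207 0.308 0.023]
lid_loop 0.78 [274.2 202.4] [0.601 0.001 0.178]
lid_loop 0.49 [253.8 336.6] [0.451 0.375 0.06 ]
pot 0.81 [277.6 237.8] [0.557 0.07  0.108]
pot 0.56 [271.3 142.4] [ 0.598 -0.003  0.365]
hob 0.81 [278.1 251.6] [0.557 0.073 0.061]
trivet 0.81 [252.9 335.8] [0.454 0.375 0.061]
guard_rail 0.95 [270.8 142.2] [ 0.599 -0.003  0.366]
guard_rail 0.74 [326.4 295. ] [0.364 0.165 0.041]
lifter_seat 0.82 [329.7 175.3] [ 0.581 -0.366  0.104]
lifter_seat 0.43 [273.  207.3] [ 0.628 -0.032  0.137]
```

Run:
```python
import cv2,numpy as np
a=cv2.imread("pics/top0.png");b=cv2.imread("pics/side0.png")
a=cv2.resize(a[70:330,150:510],None,fx=2,fy=2,interpolation=cv2.INTER_CUBIC)
cv2.imwrite("pics/a.png",a)
```

```text
(no output)
```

View pics/a.png

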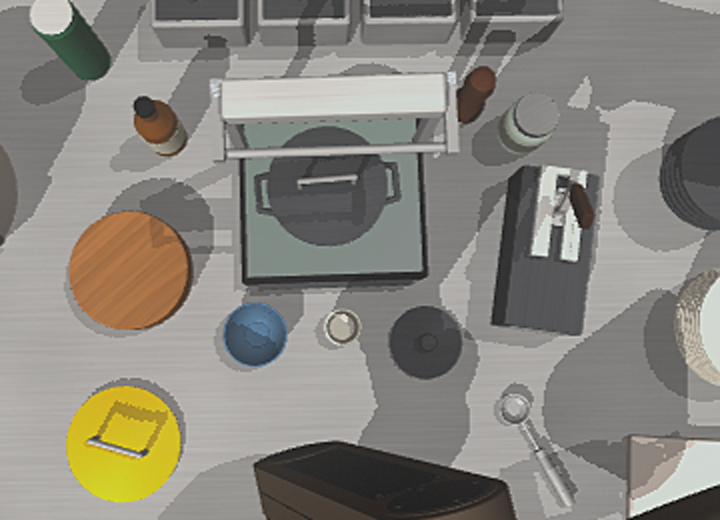

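View pics/side0.png

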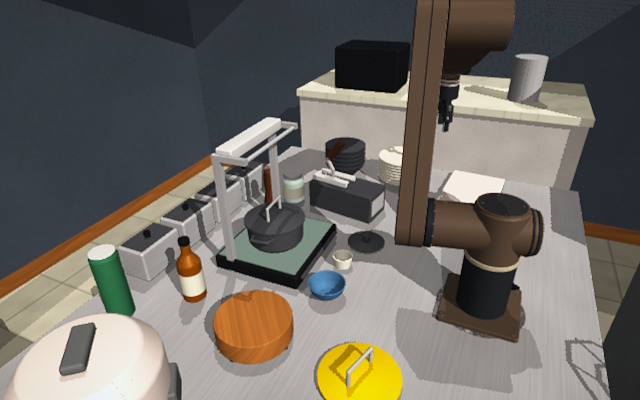

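The top view shows the rack on the right (crop 545,250) with the lifter's handle leaning toward the robot, the lid with its loop under the rail (325,180), and the trivet on the left (130,270). The yellow decoy is at (125,440), and the bystanders stand around the hob. The side view agrees. Next I fit geometry to the depth maps.

```bash
cat > h.py <<'E'
from cell import r,planner,status,eyes,finder
import cv2,numpy as np
from scipy.spatial.transform import Rotation as Ro
np.set_printoptions(precision=4,suppress=True)
def cloud(im,T=None):
    T=im["T"] if T is None else T
    z=im["z_map"];v,u=np.indices(z.shape)
    P=np.stack([(u-im["cx"])/im["fx"]*z,(v-im["cy"])/im["fy"]*z,z],-1)@T[:3,:3].T+T[:3,3]
    P[z<=0]=np.nan
    return P
def tcpT():
    s=status.read_state();T=np.eye(4);T[:3,:3]=Ro.from_euler("xyz",s["orientation"],degrees=True).as_matrix();T[:3,3]=s["tcp_pos"];return T
def wrist():
    T=tcpT();im=eyes.get_image("wrist");return im,cloud(im,T@im["T_tool_cam"])
def box(P,lo,hi):
    Q=P.reshape(-1,3);return Q[np.all((Q>lo)&(Q<hi),1)]
def line(Q):  # centre and yaw of the main axis
    c=Q.mean(0);w=np.linalg.svd(Q-c,full_matrices=False)[2][0];return c,np.degrees(np.arctan2(w[1],w[0])),((Q-c)@w).min(),((Q-c)@w).max()
E
python3 - <<'E'
from h import *
for n in("top","side"):
    im=eyes.get_image(n);P=cloud(im);print(n)
    q=box(P,[.3,-.5,.094],[.75,-.2,.106]);print("rack",len(q),cv2.minAreaRect(q[:,:2].astype(np.float32)))
    q=box(P,[.45,-.5,.11],[.75,-.2,.122]);print("lips",len(q),cv2.minAreaRect(q[:,:2].astype(np.float32)))
    q=box(P,[.45,-.5,.19],[.75,-.2,.3]);print("handle",len(q),line(q),q.mean(0))
    q=box(P,[.5,-.2,.34],[.63,.2,.375]);print("rail",len(q),line(q))
    q=box(P,[.5,-.07,.172],[.7,.1,.2]);print("bar",len(q),line(q),np.percentile(q[:,2],90))
    q=box(P,[.3,.15,.052],[.6,.45,.068]);print("trivet",len(q),cv2.minEnclosingCircle(q[:,:2].astype(np.float32)),q[:,2].mean())
    q=box(P,[.45,-.2,.127],[.75,.2,.155]);print("lid",len(q),cv2.minEnclosingCircle(q[:,:2].astype(np.float32)),q[:,2].max())
    q=box(P,[.3,-.2,.043],[.75,.2,.056]);print("hob",len(q),cv2.minAreaRect(q[:,:2].astype(np.float32)))
E
```

```text
top
rack 2229 ((0.5647134780883789, -0.3356383442878723), (0.39534300565719604, 0.18610849976539612), 7.718728065490723)
lips 866 ((0.6274974346160889, -0.3274298906326294), (0.3043527603149414, 0.12751361727714539), 20.09291648864746)
handle 179 (array([ 0.548 , -0.3479,  0.2303]), np.float64(172.86433455503166), np.float64(-0.051553114018285245), np.float64(0.03510920457176788)) [ 0.548  -0.3479  0.2303]
rail 749 (array([ 0.6016, -0.0042,  0.3677]), np.float64(90.48461434749889), np.float64(-0.15086340872635254), np.float64(0.14485270353098037))
bar 95 (array([0.6016, 0.0015, 0.1828]), np.float64(94.32116936170533), np.float64(-0.0429450993517364), np.float64(0.042013111478090816)) 0.18578521560283354
trivet 2779 ((0.4859479069709778, 0.31807610392570496), 0.09515222907066345) 0.059679251588033264
lid 2503 ((0.658637523651123, -0.006902873516082764), 0.1488010734319687) 0.15489231066169573
hob 4019 ((0.5283141732215881, 0.005990877747535706), (0.3945396840572357, 0.3270060122013092), 0.658437192440033)
side
rack 894 ((0.5635221004486084, -0.31115293502807617), (0.3967353105545044, 
[... 236 characters left out ...]
np.float64(-0.03815666079953514), np.float64(0.04691568766813349)) [ 0.5452 -0.3408  0.2231]
rail 463 (array([0.602 , 0.0214, 0.3652]), np.float64(90.2039256322186), np.float64(-0.175112676462965), np.float64(0.12557548267163157))
bar 69 (array([0.6008, 0.011 , 0.1803]), np.float64(-86.73805701174535), np.float64(-0.039886162599584926), np.float64(0.050319231451651035)) 0.18387711642420246
trivet 3714 ((0.4882405996322632, 0.3222586512565613), 0.09653160721063614) 0.05886764259211826
lid 1647 ((0.6594657897949219, 0.00019953645823989064), 0.14989612996578217) 0.1549700520399938
hob 2737 ((0.5278880000114441, 0.0032685846090316772), (0.3192329704761505, 0.4114843010902405), 85.49101257324219)
```

```bash
cat >> h.py <<'E'
A=np.radians(40)
def tool(o,yaw,back=0.0):
    """TCP pose with lifter origin o, lifter yaw (deg); back = retreat along the handle"""
    R=Ro.from_euler("z",yaw,degrees=True).as_matrix()
    d=np.array([-np.sin(A),0,np.cos(A)])
    p=np.array([-.023,0,.117])+d*(back-.005)
    return (np.array(o)+R@p).tolist(),[180,-40,yaw]
E
python3 - <<'E'
from h import *
for nm,o,y in(("rack",[.57,-.348,.1],-7),("mouth",[.45,-.335,.1],-7),("mouthup",[.45,-.335,.22],-7),("lid",[.60,.003,.165],3),("lidback",[.5,.003,.185],3),("triv",[.487,.318,.11],3),("triv",[.487,.318,.11],25),("tback",[.40,.28,.1],25),("tback",[.40,.318,.1],3)):
  for b in(0,.13):
    p,q=tool(o,y,b)
    for f in(0,1):
        e=q if not f else Ro.from_matrix(Ro.from_euler("xyz",q,degrees=True).as_matrix()@np.diag([-1,-1,1])).as_euler("xyz",degrees=True).tolist()
        print(nm,y,b,f,np.array(p),planner.inverse_kinematics(p,e))
p,q=tool([.57,-.348,.1],-7,.13)
try:
    r.reach(p,q);im,P=wrist();cv2.imwrite("pics/w1.png",im["pixels"]);print(status.read_state()["qpos"])
except Exception as e: print(repr(e))
E
```

```text
rack -7 0 0 [ 0.5504 -0.3456  0.2132] [-50.5182   1.6519 116.6646  44.318   39.3116  16.8961]
rack -7 0 1 [ 0.5504 -0.3456  0.2132] None
rack -7 0.13 0 [ 0.4674 -0.3354  0.3128] [-57.9716 -14.0905 120.0233  38.6003  53.1656  21.0439]
rack -7 0.13 1 [ 0.4674 -0.3354  0.3128] [ -57.9716  -14.0905  120.0233   38.6003   53.1656 -158.9561]
mouth -7 0 0 [ 0.4304 -0.3326  0.2132] [-62.1331 -11.8274 129.0806  45.8075  47.3543   7.4179]
mouth -7 0 1 [ 0.4304 -0.3326  0.2132] None
mouth -7 0.13 0 [ 0.3474 -0.3224  0.3128] [-73.1798 -27.9754 129.9084  40.2012  65.6453  10.7412]
mouth -7 0.13 1 [ 0.3474 -0.3224  0.3128] None
mouthup -7 0 0 [ 0.4304 -0.3326  0.3332] [-62.1331 -19.1624 121.7979  38.3288  58.2553  19.7033]
mouthup -7 0 1 [ 0.4304 -0.3326  0.3332] [ -62.1331  -19.1624  121.7979   38.3288   58.2553 -160.2967]
mouthup -7 0.13 0 [ 0.3474 -0.3224  0.4328] [-73.1798 -30.4848 119.3298  37.328   75.8709  19.4102]
mouthup -7 0.13 1 [ 0.3474 -0.3224  0.4328] [ -73.1798  -30.4848  119.3298   37.328    75.8709 -160.5898]
lid 3 0 0 [0.5802 0.002  0.2782] [-14.3899 -15.1807 124.5623  20.31    33
[... 1436 characters left out ...]
 ]
tback 25 0 0 [0.3821 0.2716 0.2132] [ 21.9845 -29.6017 141.4372   4.0948  28.2646  84.0812]
tback 25 0 1 [0.3821 0.2716 0.2132] [ 21.9845 -29.6017 141.4372   4.0948  28.2646 -95.9188]
tback 25 0.13 0 [0.3063 0.2363 0.3128] None
tback 25 0.13 1 [0.3063 0.2363 0.3128] None
tback 3 0 0 [0.3802 0.317  0.2132] [ 38.2353 -17.6752 133.6168 -38.9251  36.1737 151.5192]
tback 3 0 1 [0.3802 0.317  0.2132] [ 38.2353 -17.6752 133.6168 -38.9251  36.1737 -28.4808]
tback 3 0.13 0 [0.2968 0.3126 0.3128] [ 47.0518 -32.4325 132.5856 -33.6032  53.8585 147.9422]
tback 3 0.13 1 [0.2968 0.3126 0.3128] [ 47.0518 -32.4325 132.5856 -33.6032  53.8585 -32.0578]
[-58.0329 -14.0235 119.9486  38.58    53.158   21.0358]
```

Run:
```python
from h import *
im,P=wrist();cv2.imwrite("pics/w1.png",im["pixels"])
np.save("w1.npy",P)
for q in("lifter","lifter_grip","lifter_seat","rack"):
    for d in finder.pinpoint(im,q)[:2]:
        u,v=np.round(d["at"]).astype(int);print(q,round(d["score"],2),u,v,P[np.clip(v,0,399),np.clip(u,0,639)])
def rect(q):
    c,s,a=cv2.minAreaRect(q[:,:2].astype(np.float32));print(len(q),c,s,a)
rect(box(P,[.3,-.5,.096],[.75,-.2,.104]))
q=box(P,[.3,-.5,.111],[.75,-.2,.119]);rect(q);print(line(q))
q=box(P,[.3,-.5,.19],[.75,-.2,.27]);print(line(q),len(q));d=np.linalg.svd(q-q.mean(0),full_matrices=False)[2][0];print(d,d/np.hypot(d[0],d[1]))
```

```text
lifter 0.82 322 212 [ 0.5221 -0.3443  0.2493]
lifter_grip 0.72 326 190 [ 0.5424 -0.3503  0.2466]
lifter_seat 0.65 325 206 [ 0.5256 -0.3472  0.2529]
rack 0.82 320 284 [ 0.4813 -0.3375  0.1004]
10828 (0.5835856199264526, -0.33318209648132324) (0.3603728711605072, 0.18144431710243225) 8.792876243591309
3932 (0.6275961399078369, -0.325924813747406) (0.30111995339393616, 0.12857967615127563) 19.728017807006836
(array([ 0.5589, -0.3469,  0.1152]), np.float64(-169.7314022341621), np.float64(-0.20929243963911126), np.float64(0.07780592580573334))
(array([ 0.5381, -0.3473,  0.2422]), np.float64(170.70895970661934), np.float64(-0.06873312981571617), np.float64(0.01905965477503107)) 871
[-0.7642  0.125   0.6327] [-0.9869  0.1614  0.8171]
```

View pics/w1.png

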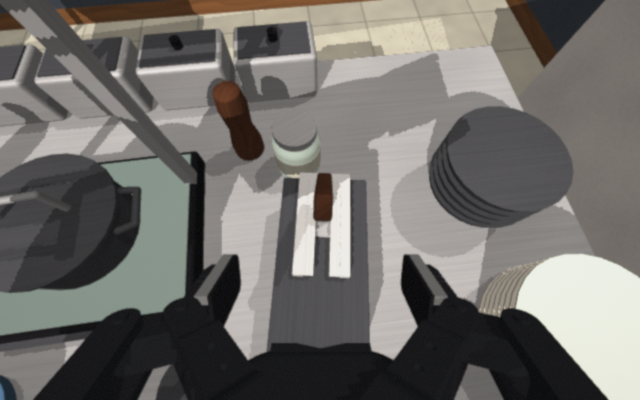

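The wrist view shows the lifter's handle centred between the fingers (323,197), in line with the track. The track's mouth is at row 277 and the jar (295,150) had polluted the fit. I'll refit inside the rack's pixels only.

Run:
```python
from h import *
P=np.load("w1.npy")
C=P[174:342,262:376]
def rect(q):
    c,s,a=cv2.minAreaRect(q[:,:2].astype(np.float32));print(len(q),c,s,a)
top=box(C,[.3,-.5,.096],[.75,-.2,.104]);rect(top)
L=C[:,:,:].copy();lip=box(L,[.3,-.5,.111],[.75,-.2,.119]);rect(lip)
# edges: left and right per row of rack top + lips
def edge(lo,hi,z0,z1,rows):
    l=[];rr=[]
    for v in rows:
        row=P[v,lo:hi];m=np.where((row[:,2]>z0)&(row[:,2]<z1))[0]
        if len(m)>5: l.append(row[m[0]]);rr.append(row[m[-1]])
    for e in(np.array(l),np.array(rr)):
        k=np.polyfit(e[:,0],e[:,1],1);res=e[:,1]-np.polyval(k,e[:,0]);print("edge yaw",np.degrees(np.arctan(k[0])),"y@.5",np.polyval(k,.5),"res",res.std(),len(e))
edge(262,376,.095,.105,range(200,335,2))
edge(285,360,.11,.12,range(185,272,2))
h=P[165:225,308:340].reshape(-1,3);h=h[h[:,2]>.17];print("handle",len(h));
Rz=lambda a:Ro.from_euler("z",a,degrees=True).as_matrix()
for z0 in np.arange(.17,.28,.015):
    q=h[(h[:,2]>=z0)&(h[:,2]<z0+.015)]
    if len(q)>8: print(z0,q.mean(0),q[:,1].min(),q[:,1].max(),len(q))
# mouth
m=lip@Rz(-7).T.T if 0 else (Rz(8)@lip.T).T
print("mouth x in rot8",np.percentile(m[:,0],[0,1,5,95,99,100]),"y",np.percentile(m[:,1],[0,1,50,99,100]))
```

```text
10363 (0.5216246843338013, -0.3446577787399292) (0.12018397450447083, 0.21445287764072418) 80.83070373535156
3765 (0.5591545104980469, -0.3504490852355957) (0.06945526599884033, 0.14056015014648438) 80.7214584350586
edge yaw -9.200406537673828 y@.5 -0.2812218340429655 res 0.0004922633033115858 68
edge yaw -9.239105656959964 y@.5 -0.4011167280474399 res 0.0004405654912670452 68
edge yaw -9.447088166026553 y@.5 -0.3062388298863835 res 0.0005410833616443779 44
edge yaw -9.25526341244813 y@.5 -0.3757538331899264 res 7.925131329654453e-05 44
handle 871
0.185 [ 0.5841 -0.3541  0.1969] -0.3617699983747118 -0.3466768179247652 28
0.19999999999999998 [ 0.5748 -0.3534  0.2081] -0.3612069606365569 -0.3442502466248237 58
0.21499999999999997 [ 0.5625 -0.3516  0.2228] -0.35932982624424964 -0.343273693443381 81
0.22999999999999995 [ 0.5379 -0.3471  0.2399] -0.3572477677217912 -0.336569276662145 150
0.24499999999999994 [ 0.5283 -0.3458  0.2515] -0.35501588645171733 -0.33690680688660624 554
mouth x in rot8 [0.5318 0.533  0.5373 0.6632 0.6699 0.6721] y [-0.3054 -0.3041 -0.2791 -0.2346 -0.233 ]
```

```bash
cat >> h.py <<'E'
RY=-9.22; RM=np.array([.4901,-.3391,.1])  # rack yaw and mouth (top level)
def rk(x,z=0): 
    a=np.radians(RY);return RM+np.array([x*np.cos(a),x*np.sin(a),z])
def go(o,yaw,speed=.1,back=0,rot=True):
    p,q=tool(o,yaw,back);r.move_l(p,speed,q if rot else None)
def st(msg=""):
    s=status.read_state();print(msg,round(s["time_s"],1),s["tcp_pos"],s["orientation"],"F",s["ft_force"],"w",round(s["grip_width"],4));return s
E
python3 - <<'E'
from h import *
X=.090
p,q=tool(rk(X),RY,.13);r.reach(p,q);st("pre")
go(rk(X),RY,.1);st("at")
r.gripper_close();st("closed")
go(rk(X,.0015),RY,.02);st("up")
im,_=wrist();cv2.imwrite("pics/w2.png",im["pixels"])
E
```

```text
pre 3.2 [ 0.477  -0.3368  0.3126] [179.9948 -39.9785  -9.1193] F [-0.2211 -0.6414  0.0033] w 0.0852
at 4.6 [ 0.5594 -0.3506  0.214 ] [179.9376 -40.0557  -9.1932] F [-0.2291  0.1844 -0.6017] w 0.0852
closed 5.2 [ 0.5594 -0.3506  0.2133] [179.9669 -40.0071  -9.2103] F [-0.3704 -0.5606  0.2387] w 0.0155
up 5.5 [ 0.5591 -0.3499  0.2138] [-179.9261  -39.9173   -9.2382] F [-0.3273  0.0768 -2.2054] w 0.0155
```

View pics/w2.png

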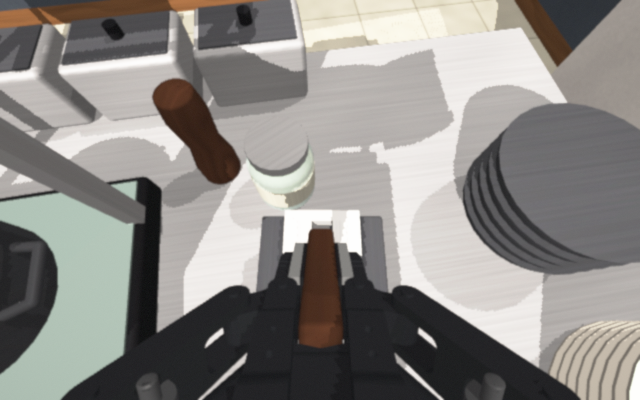

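The handle is between the pads (320,290) with a width of 15.5 mm, and the wrist already carries about 2.2 N, which matches the lifter's weight. Sliding out.

Run:
```python
from h import *
for x in(.06,.02,-.02,-.055):
    go(rk(x,.0025),RY,.06);s=st(f"x={x}")
    if np.linalg.norm(s["ft_force"])>15: break
else:
    go(rk(-.055,.05),RY,.1);st("lifted")
    go(rk(-.055,.10),RY,.1);st("lifted")
    im=eyes.get_image("side");cv2.imwrite("pics/s2.png",cv2.resize(im["pixels"][100:300,200:500],None,fx=2,fy=2))
```

```text
x=0.06 6.2 [ 0.5296 -0.3457  0.216 ] [179.9765 -40.0263  -9.2364] F [-0.2463  0.4018 -2.1401] w 0.0152
x=0.02 7.0 [ 0.4903 -0.3393  0.216 ] [179.9757 -40.0261  -9.2261] F [ 0.7374  0.1416 -2.6591] w 0.0154
x=-0.02 7.8 [ 0.4508 -0.3329  0.216 ] [179.9731 -40.0244  -9.225 ] F [-0.3425 -0.7841 -2.6112] w 0.0154
x=-0.055 8.6 [ 0.4162 -0.3273  0.2159] [179.9747 -40.0257  -9.237 ] F [-0.4698 -0.8094 -2.0438] w 0.0155
lifted 9.2 [ 0.4162 -0.3269  0.2627] [-179.9791  -39.9659   -9.207 ] F [-0.1927  0.0665 -1.6644] w 0.0156
lifted 9.8 [ 0.4161 -0.3269  0.3129] [-179.9849  -39.9681   -9.2141] F [ 0.1755  0.6151 -2.0972] w 0.0156
```

View pics/s2.png

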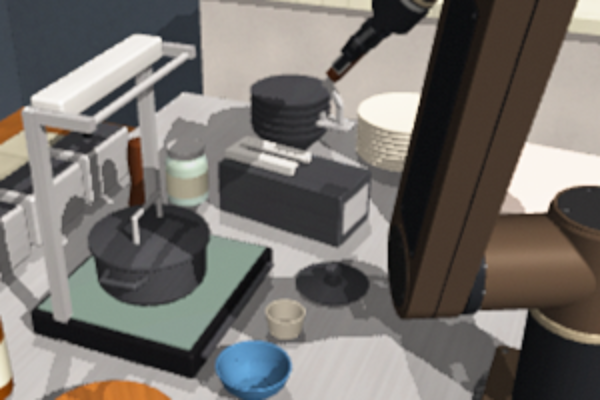

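The lifter is free of the track and held upright above the rack. Next I go in front of the lid and look close up.

Run:
```python
from h import *
go([.47,-.15,.19],-2,.2);go([.475,.003,.19],4,.2);r.wait(.3);st("front")
im,P=wrist();cv2.imwrite("pics/w3.png",im["pixels"]);np.save("w3.npy",P)
for q in("lid_loop","lid","guard_rail","lifter_seat"):
    for d in finder.pinpoint(im,q)[:2]:
        u,v=np.round(d["at"]).astype(int);print(q,round(d["score"],2),u,v,P[np.clip(v,0,399),np.clip(u,0,639)])
im=eyes.get_image("top");Q=cloud(im)
for n,c in(("w",P),("t",Q)):
    q=box(c,[.57,-.06,.172],[.64,.07,.19]);print(n,"bar",len(q),line(q) if len(q)>5 else "")
    q=box(c,[.45,-.12,.125],[.72,.12,.145]);print(len(q),cv2.minEnclosingCircle(q[:,:2].astype(np.float32)))
    q=box(c,[.5,-.15,.35],[.65,.15,.375]);print("rail",len(q),line(q) if len(q)>5 else "")
```

```text
front 12.2 [0.4553 0.0009 0.3031] [-179.9908  -39.9854    3.9076] F [ 0.1323  0.4374 -1.8109] w 0.0154
lid_loop 0.6 331 152 [ 0.6025 -0.0006  0.1846]
lid_loop 0.51 540 291 [ 0.4808 -0.2774  0.0803]
lid 0.83 328 180 [0.5899 0.0009 0.1399]
w bar 645 (array([0.6016, 0.0033, 0.1819]), np.float64(93.77980463374446), np.float64(-0.04412493017808046), np.float64(0.04376643682293074))
12820 ((0.6040528416633606, 0.0032666162587702274), 0.09236220270395279)
rail 27 (array([ 0.5936, -0.1452,  0.3581]), np.float64(-88.4445046412754), np.float64(-0.00606773269870395), np.float64(0.004795038997442544))
t bar 95 (array([0.6017, 0.0015, 0.1826]), np.float64(94.29304417640003), np.float64(-0.04307643168545252), np.float64(0.04203409585478921))
2474 ((0.6023263931274414, 0.0013391381362453103), 0.09201028198003769)
rail 964 (array([0.6107, 0.0004, 0.3677]), np.float64(90.601845316057), np.float64(-0.15035396035435247), np.float64(0.14025443729033626))
```

View pics/w3.png

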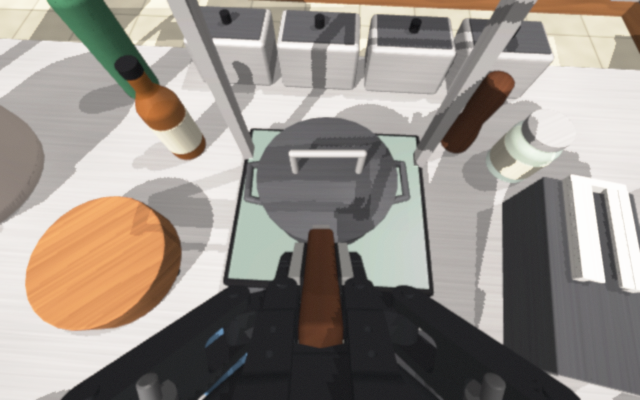

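The loop (330,155) lies straight ahead of the lifter. The wrist and top cameras agree on the bar at about (0.602, 0.0025), yaw about 4°, and the lid centre at about (0.603, 0.002). Hooking now.

```bash
cat >> h.py <<'E'
LY=3.95; LP=np.array([.602,.0025,0])
def lf(x,z):
    a=np.radians(LY);return LP+np.array([x*np.cos(a),x*np.sin(a),z])
E
python3 - <<'E'
from h import *
go(lf(-.125,.185),LY,.1);go(lf(-.125,.150),LY,.1);st("low")
for x in(-.06,-.03,-.001):
    go(lf(x,.150),LY,.06);s=st(f"x={x}")
    if np.hypot(*s["ft_force"][:2])>6: break
else:
    for z in(.160,.165,.168,.170,.172):
        go(lf(-.001,z),LY,.03);r.wait(.1);st(f"z={z}")
im=eyes.get_image("side");cv2.imwrite("pics/s3.png",cv2.resize(im["pixels"][110:290,190:390],None,fx=3,fy=3))
E
```

```text
low 13.2 [ 0.4576 -0.0073  0.2631] [-179.983   -39.9982    3.9401] F [ 0.1168  0.0611 -2.061 ] w 0.0154
x=-0.06 14.4 [ 0.5222 -0.003   0.2631] [-179.9942  -39.9936    3.9461] F [-0.2525  0.1071 -2.0356] w 0.0152
x=-0.03 15.1 [ 0.5522 -0.0008  0.2629] [-179.985   -39.9607    3.9563] F [ 0.7644 -0.3795 -2.4432] w 0.0153
x=-0.001 15.7 [0.5812 0.0012 0.2628] [-179.9851  -39.9554    3.957 ] F [ 0.3443 -0.3722 -2.9023] w 0.0153
z=0.16 16.3 [0.5811 0.0011 0.2731] [-179.9963  -39.9918    3.9485] F [-0.1753 -0.0366 -2.8057] w 0.0154
z=0.165 16.7 [0.5813 0.0011 0.2782] [-179.998   -40.0004    3.9479] F [ 0.3344 -0.1972 -1.8461] w 0.0153
z=0.168 17.1 [0.5813 0.0011 0.2812] [179.9986 -40.0058   3.9535] F [ 0.0612 -1.2077 -3.1918] w 0.0155
z=0.17 17.4 [0.5809 0.0012 0.2825] [-179.967   -39.922     3.9422] F [-0.6231 -0.3745 -3.7392] w 0.0154
z=0.172 17.8 [0.5809 0.0011 0.2844] [-179.9709  -39.916     3.9396] F [-0.2683  0.0574 -6.3531] w 0.0153
```

View pics/s3.png

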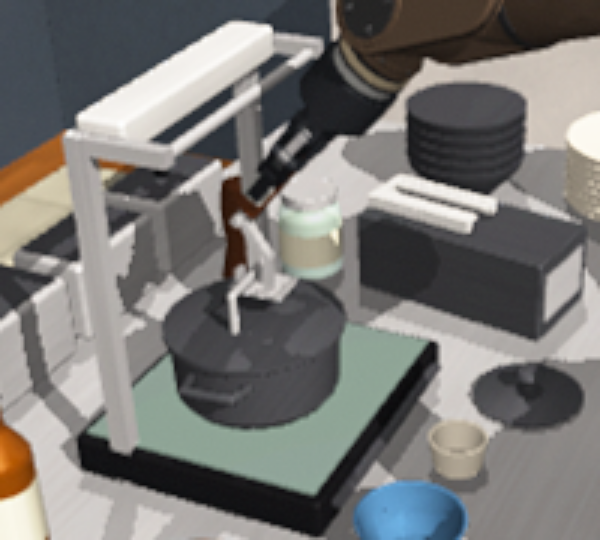

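The wrist load is 6.35 N, which matches lifter plus lid, so the lid is hooked. Lift slightly, back out under the rail, and go across.

Run:
```python
from h import *
go(lf(-.001,.183),LY,.03);r.wait(.2);st("lift")
go(lf(-.06,.185),LY,.06);st("back")
go(lf(-.118,.20),LY,.07);st("back2")
go([.484,.16,.20],6,.1)
go([.486,.319,.17],8,.1);r.wait(.5);st("over")
im,P=wrist();cv2.imwrite("pics/w4.png",im["pixels"]);np.save("w4.npy",P)
for n in("top","side"):
    im=eyes.get_image(n);Q=cloud(im);np.save(n+"4.npy",Q)
    cv2.imwrite(f"pics/{n}4.png",im["pixels"])
    q=box(Q,[.4,.27,.17],[.55,.37,.20]);print(n,"bar",len(q),line(q) if len(q)>5 else "")
    q=box(Q,[.36,.2,.118],[.62,.45,.155]);print("lid",len(q),cv2.minEnclosingCircle(q[:,:2].astype(np.float32)))
    c=np.linalg.lstsq(np.c_[q[:,:2],np.ones(len(q))],q[:,2],rcond=None)[0];print("tilt",c)
    q=box(Q,[.36,.2,.05],[.62,.45,.065]);print("triv",len(q),cv2.minEnclosingCircle(q[:,:2].astype(np.float32)))
a=cv2.imread("pics/side4.png")[180:390,140:400];b=cv2.imread("pics/w4.png")[60:370,:]
cv2.imwrite("pics/c4.png",np.hstack([cv2.resize(a,(371,300)),cv2.resize(b,(420,300))]))
```

```text
lift 18.5 [0.5811 0.0011 0.2958] [-179.9841  -39.9651    3.9419] F [-0.3341 -0.5437 -5.6892] w 0.0154
back 19.7 [ 0.5226 -0.0031  0.2984] [179.995  -40.0215   3.9453] F [ 0.1267 -0.9027 -5.9818] w 0.0158
back2 20.7 [ 0.4647 -0.007   0.3131] [-179.9992  -40.0078    3.942 ] F [-0.0698 -0.1727 -6.3756] w 0.0149
over 24.7 [0.4664 0.3162 0.2832] [-179.9978  -40.0032    7.9946] F [-0.665  -0.3155 -5.2321] w 0.0153
top bar 162 (array([0.4835, 0.3027, 0.1793]), np.float64(-153.51312974738968), np.float64(-0.023702349201826005), np.float64(0.03430492134234487))
lid 1992 ((0.4884677231311798, 0.3174298405647278), 0.0926898643374443)
tilt [-0.0009 -0.0027  0.1365]
triv 314 ((0.4816455841064453, 0.30764588713645935), 0.09305602312088013)
side bar 402 (array([0.474 , 0.3263, 0.1785]), np.float64(-130.46556181441332), np.float64(-0.03622727615361089), np.float64(0.038522847527053025))
lid 3078 ((0.48862794041633606, 0.32083895802497864), 0.09354618936777115)
tilt [ 0.0093 -0.009   0.1332]
triv 2014 ((0.4854598045349121, 0.3241220712661743), 0.09485727548599243)
```

View pics/c4.png

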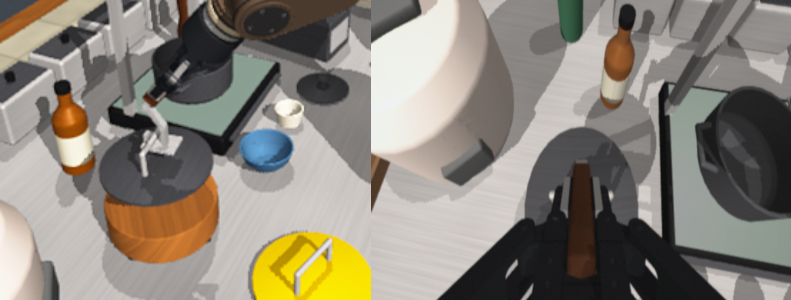

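The lid hangs level over the trivet (side panel 155,165), and its centre is within about 2 mm of the trivet's in both cameras. After a small correction I set it down and unhook.

Run:
```python
from h import *
o=np.array([.4845,.320,0]);Y=8
at=lambda x,z:o+np.array([x*np.cos(np.radians(Y)),x*np.sin(np.radians(Y)),z])
go(at(0,.118),Y,.06)
for z in(.114,.112,.110,.108,.105):
    go(at(0,z),Y,.02);r.wait(.1);st(f"z={z}")
go(at(0,.0935),Y,.03);r.wait(.2);st("unhooked")
im=eyes.get_image("side");cv2.imwrite("pics/s5.png",cv2.resize(im["pixels"][220:400,180:400],None,fx=3,fy=3))
s=status.read_state()
if np.linalg.norm(s["ft_force"])<4:
    for x in(-.02,-.045,-.09):
        go(at(x,.0935),Y,.05);s=st(f"out {x}")
        if np.hypot(*s["ft_force"][:2])>4: break
im=eyes.get_image("top");Q=cloud(im);q=box(Q,[.36,.2,.062],[.62,.45,.1]);print("lid",len(q),cv2.minEnclosingCircle(q[:,:2].astype(np.float32)))
```

```text
z=0.114 26.4 [0.4649 0.3172 0.2272] [-179.9962  -40.0085    7.9978] F [-0.0733 -0.0342 -5.0466] w 0.0158
z=0.112 26.7 [0.4649 0.3173 0.2251] [179.9992 -39.9961   8.0028] F [-0.2325  0.2334 -5.4742] w 0.0152
z=0.11 27.1 [0.465  0.3173 0.2233] [-179.9848  -40.0183    7.9926] F [-0.9624  0.7039 -4.9365] w 0.0152
z=0.108 27.4 [0.4654 0.3176 0.2222] [-179.9541  -40.1055    7.9909] F [-0.108  -0.7549 -2.3082] w 0.0152
z=0.105 27.8 [0.4649 0.3173 0.2181] [179.9979 -39.9983   8.008 ] F [-0.33   -0.1704 -2.6982] w 0.0151
unhooked 28.5 [0.465  0.3173 0.207 ] [-179.9886  -40.0264    7.995 ] F [-0.709  -0.3794 -2.495 ] w 0.0153
out -0.02 29.1 [0.4449 0.3146 0.2068] [-179.9845  -40.0271    8.0191] F [ 0.17   -0.7502 -2.4956] w 0.0155
out -0.045 29.8 [0.4203 0.3111 0.2069] [-179.9859  -40.0283    8.0119] F [ 0.4717 -0.3516 -1.8864] w 0.0156
out -0.09 30.8 [0.376  0.3048 0.2069] [-179.9882  -40.0235    7.994 ] F [-0.3184 -0.7023 -1.5648] w 0.0156
lid 2576 ((0.4704248309135437, 0.3179137110710144), 0.1077442467212677)
```

View pics/s5.png

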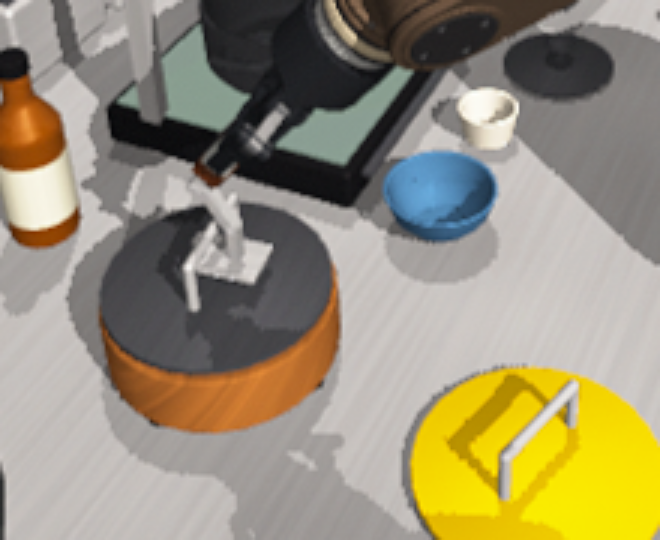

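The lid sits centred on the wood with the lifter's toe below the bar, and the lifter came out with no sideways force. Returning the lifter to the rack.

Run:
```python
from h import *
T=rk(-.058)
go([.3955,.3075,.20],8,.12)
go([.47,.15,.21],6,.2);go([.47,-.12,.21],0,.25)
go(rk(-.058,.07),RY,.2);r.wait(.2);st("above")
im=eyes.get_image("top");Q=cloud(im);q=box(Q,[.36,.2,.062],[.62,.45,.1]);print("lid",len(q),cv2.minEnclosingCircle(q[:,:2].astype(np.float32)))
go(rk(-.058,.008),RY,.08)
for z in(.004,.002,.001,0,-.001,-.002):
    go(rk(-.058,z),RY,.02);r.wait(.15);s=st(f"z={z}")
    if s["ft_force"][2]>1: break
im=eyes.get_image("side");cv2.imwrite("pics/s6.png",cv2.resize(im["pixels"][110:290,270:470],None,fx=3,fy=3))
```

```text
above 35.6 [ 0.4136 -0.3259  0.2835] [179.9595 -40.0271  -9.125 ] F [-0.3085 -0.2445 -2.4653] w 0.0155
lid 2600 ((0.486083447933197, 0.31753718852996826), 0.09387918561697006)
z=0.004 37.1 [ 0.4133 -0.3267  0.2173] [179.9845 -40.0097  -9.2118] F [ 0.0311  0.688  -2.2997] w 0.0154
z=0.002 37.5 [ 0.4133 -0.3266  0.2152] [-179.9959  -40.0014   -9.2249] F [ 0.2245 -0.6379 -2.0679] w 0.0153
z=0.001 37.9 [ 0.4133 -0.3267  0.2142] [179.9983 -39.9989  -9.2196] F [ 0.0594  0.5511 -1.1524] w 0.0156
z=0 38.3 [ 0.4133 -0.3267  0.2133] [179.9819 -40.011   -9.2146] F [-0.0583 -0.0223 -2.0379] w 0.0154
z=-0.001 38.7 [ 0.4137 -0.3271  0.2132] [179.9369 -40.0969  -9.2064] F [0.9768 0.8921 3.5126] w 0.0153
```

View pics/s6.png

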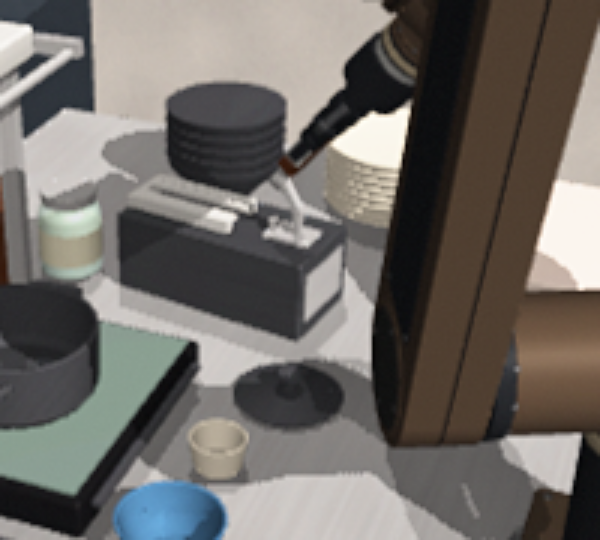

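The lid is centred on the trivet (fit 0.486, 0.3175). The foot stands on the bare rack top in contact, at image (290,235). Releasing.

Run:
```python
from h import *
go(rk(-.058,-.0002),RY,.02);r.open_gripper();r.wait(.2);st("open")
go(rk(-.058,0),RY,.06,back=.07);st("out")
go(rk(-.058,0),RY,.1,back=.15);s=st("out2")
r.wait(.5)
for n in("top","side"):
    im=eyes.get_image(n);Q=cloud(im);cv2.imwrite(f"pics/{n}7.png",im["pixels"])
    q=box(Q,[.33,-.4,.19],[.45,-.28,.262]);print(n,"handle",len(q),q.mean(0) if len(q) else "",q[:,2].max() if len(q) else "")
    q=box(Q,[.36,.2,.062],[.62,.45,.1]);print("lid",len(q),cv2.minEnclosingCircle(q[:,:2].astype(np.float32)))
print(rk(-.058)+Ro.from_euler("z",RY,degrees=True).apply([-.023,0,.117]))
a=cv2.imread("pics/top7.png")[70:300,150:510];b=cv2.imread("pics/side7.png")[100:380,180:500]
cv2.imwrite("pics/c7.png",np.hstack([cv2.resize(a,(438,280)),cv2.resize(b,(320,280))]))
```

```text
open 39.9 [ 0.4133 -0.3266  0.213 ] [179.9992 -40.0009  -9.2186] F [-0.29   -0.0142  0.2854] w 0.0854
out 41.2 [ 0.3689 -0.3192  0.2663] [-179.9367  -39.9715   -9.2473] F [-0.1801  0.5391  0.9858] w 0.0853
out2 42.1 [ 0.3182 -0.311   0.3274] [-179.9292  -39.9737   -9.258 ] F [ 0.6242 -0.0565 -0.0303] w 0.0854
top handle 202 [ 0.4036 -0.3247  0.2293] 0.258421830424302
lid 2595 ((0.4866126477718353, 0.3188629448413849), 0.09375424683094025)
side handle 159 [ 0.4008 -0.3174  0.2223] 0.25465535404803374
lid 3363 ((0.4883785545825958, 0.32376134395599365), 0.09406106919050217)
[ 0.4101 -0.3261  0.217 ]
```

View pics/c7.png

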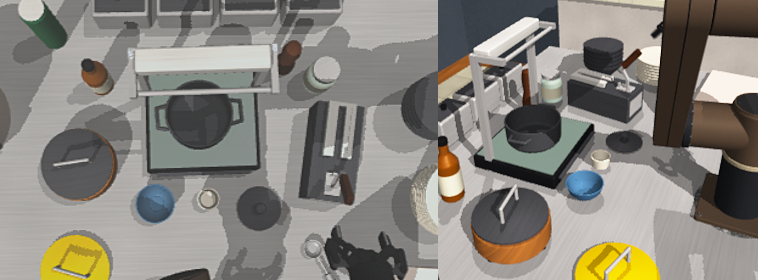

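The lifter stands on the rack (top panel 335,185), the lid is on the trivet (80,163), the pot and bystanders are unmoved, and the robot is clear.

```bash
python3 -c "
from cell import job_done
print(job_done())"
```

```text
the job is handed in; nothing more can be done
None
```

The job is done and handed in at about 43 s of the 72 s allowed. I slid the lifter out of the track, hooked it under the loop and lifted the lid. I backed the lid out under the guard rail and set it on the wooden block. Then I unhooked the lifter, stood it on the bare top of the rack in front of the track's mouth, and withdrew the gripper.

- **Lid:** it hung level over the block, with a fitted tilt of under 1°. In the last pictures its centre is within about 1.5 mm of the block's in both the top and side cameras.
- **Lifter:** it stands upright, with its handle at the expected height.
- **Robot:** the gripper is open and touching nothing. The largest wrist force I read was about 6 N.
- **Surroundings:** I checked by eye only that the pot and the other things had not moved, and saw no change in the pictures. I did not measure them.
- **Disagreement:** the two cameras differ by up to 5 mm from each other in absolute position. I therefore compared the lid with the block within each camera. One lid fit came out wrong while the lifter was still in view, and repeating it with a clear view gave the correct centre.

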